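Index the length stop of a labelling jig and set a box against it

ROBOT

A 6-joint arm with a two-finger parallel gripper is mounted at the origin on a cart in front of the work surface, level with it; the furniture and walls round the work are solid. World frame = base frame: x ahead of the robot, y to its left, z up, the work surface at z = 0. Lengths are in mm, angles in rad, forces in N, time in s.
With the tool pointing down it reaches from about 275 to 750 mm from the base axis. Payload 10.2 kg.
Tool frame: the origin (TCP) lies at the very end of the fingers, on their centre line; the grasp point (between the pads) lies 19 mm behind it; x points along the fingers, y is the direction in which the jaws open and shut, and the axes are right-handed (so a half turn about x gives the same grasp; the last joint's range is limited). The gripper opens to 85 mm and grips with 20 to 120 N. Pads are 22 mm wide; open, the fingers measure 114 mm over their backs; the gripper's body (76 mm by 85 mm) begins 54 mm behind the grasp point. The pads swing forward as they close: fully open they stand 13 mm farther back than shut.
Start: joints at [1.071, 0.313, 1.498, -0, 1.331, -0.223], TCP at [143.484, 505.018, 231.294] pointing down, gripper open.
Joint ranges: [-2.94, 2.94], [-0.97, 2.17], [0.19, 2.56], [-1.23, 4.37], [0.02, 3.11], [-2.88, 2.88]. Speed limits (rad/s): [2.39, 2.39, 3.01, 3.14, 3.14, 3.14].

INTERFACE

Orientations are given as a unit quaternion [w, x, y, z].
In Python, from rig import ctrl, viewer, order gives the robot as it stands. The module is installed in compiled form; this text tells all that it offers.
- The arm moves only by the tool carry_out, never from a script. Its argument "deltas" is a list of rows, each a list of 7 numbers: the gripper command: -1 is fully open, 1 is shut, values between are in proportion, then the shift along the tool's x, y, z in mm, then the turn, a rotation vector about the tool's x, y, z in degrees. A call has exactly 5 rows; each row is the pose to reach, as a shift and turn from the pose commanded when the call began, along the tool's axes at that moment; what a row does not reach only later rows make up. A row lasts 1/8 s, in which the tool goes at most 62.5 mm and 10.7 degrees, less where a joint would pass 70% of its speed; a pose out of reach is approached as far as the arm can. A call with a gripper value outside its range is refused whole. The fingers move at their own pace and stop on an object; "newtons" is the grip in N (left out, the last holds). Time passes only in rows, so rows that repeat a pose let the fingers close, or fill a call up. It gives the time, the measured TCP pose, the force and the opening at its end, in the units of the state.
- ctrl.sense(): the state, without advancing time (a new reading comes with each control period).
- viewer.capture(name): name is "side" or "top" or "wrist"; returns the picture (420x560x3 uint8, red, green, blue); there is no depth.
- viewer.calibration(name): a dict with "fx", "fy", "cx", "cy" (pixels), "xyz" and "attitude" of the camera in the world; the wrist camera has in their place "T_tool_cam" (4x4, takes a point from camera to tool coordinates, whose origin is the TCP and whose axes are the tool frame's). Camera axes: x right, y down, z forward; pixel columns grow to the right and rows downward; lengths in mm; the calibration is good to about 2 mm. The wrist camera is an equidistant fisheye: a pixel r from the principal point sees the ray r / f radians off the axis. A picture is of the moment at which its call begins: read the wrist's pose just before it. calibration takes no time and is no camera call.
- order.finish_job(): hands the job in, once; it reports no verdict.
The state is a dict: "time_s": time; "joints": joint angles; "dq": joint speeds; "tau": joint torques, N m; "eef_pos": TCP position; "ee_rot": TCP orientation; "force": force on the tool from outside, world axes, zero at the start; "wrist_torque": the same for the moment, N m; "grip_width": opening from 0.0 (shut) to 1.0 (fully open).
Only numpy, scipy, OpenCV 4.12 (cv2) and the standard library are available. Lean on these libraries where they do the work, as an engineer would, in place of code of your own. Each camera call takes 0.05 s, during which the arm holds its last target. There are 200 camera calls.

TASK

Set up the labelling jig for the next box size: work the ratchet lever through exactly three full strokes, letting it spring home after each, so that the stop moves on three notches. Then tip the upright stop flag over, so that it lies down flat across the channel, and slide the white box along the channel until it rests snugly against the flag. Leave the stop three notches on, the box lying flat in the channel and the other things on the table where they are.

Things in the scene. Friction and masses are not known exactly. Their poses are not given: they have to be found in the camera images.
- stop_jig: fixed metal jig on the table, plate 6 mm thick. Origin on the table top; x points away from the robot, across the channel, y along the channel (roughly to the robot's left), z up. From far to near: channel between a low lip and a dark fence, then a toothed slide running along y, then the ratchet lever (only at y below +15 mm). The channel's ends, at y = -50 and +200 mm, are open
- channel_mid (a point): point on the channel floor, 6 mm above the table, midway between fence and lip, at x = 45.5, y = 100 mm of the jig; axes as the jig's. The channel is 61 mm wide; the fence (towards the robot) is 6 mm thick with its top 24 mm above the table, the lip's top is 16 mm above the table
- lever_axis (a point): point on the vertical axis of the ratchet lever, at x = -60.5, y = -91.2 mm of the jig. From here the lever reaches 75 mm towards the robot, to the knob; at home the knob's direction is turned 0.27 rad from the jig's -x towards its +y, at the end of a stroke 0.27 rad towards its -y
- lever_knob (a point): centre (half-way up) of the upright black knob at the free end of the ratchet lever: diameter 18 mm, from 37 to 69 mm above the table, 75 mm from the lever's axis; the bar under it has its top 31 mm above the table. Push it towards the jig's -y; a full stroke carries it 40 mm, nearly straight. Its +y side is free for 60 mm
- ratchet_lever (a joint): lever angle: 0 = home (a spring, 2 to 4 N at the knob, brings it home when let go, in about 0.3 s), 0.54 rad = end of a full stroke, against a solid stop. Its pawl drives the toothed slide on one notch a full stroke, and clicks back over the next tooth on the way home
- stop_slide (a joint): travel of the toothed slide that carries the flag, along the jig's +y: 0 at the start; one notch is 14 mm. The first stroke brings it to about 16 mm, each further one adds 14 mm; a holding pawl lets it be pushed back by about 2 mm, to the exact notch, and no farther. It cannot be brought back a notch
- stop_flag (a joint): angle of the stop flag: about 2.0 rad at the start = standing up, leaning a little back to the robot against its rest; pushed towards the jig's +x it passes its balance at about 1.75 and falls by itself to 0 = lying flat across the channel (end of its travel)
- flag_pivot (a point): hinge of the flag, on the slide, 40 mm above the table, just in front of the fence; the hinge runs along the jig's y, and the point moves with the slide
- flag_tip (a point): free end of the flag, 62 mm from the hinge; the flag is a dark steel plate 8 mm thick along the jig's y, its blade 46 mm long and 30 mm wide; standing up, its top is about 100 mm above the table
- flag_face (a point): point on the slide in the middle of the channel, 26 mm above the table, where the flag's stop face (the face towards the jig's +y, which the box meets) lies once the flag is down; moves with the slide; axes as the jig's
- box_center (a point): centre (half-way up) of the white slip-lid box: 57 mm wide (box x, across the channel), 89 mm long (box y, along the channel), 31 mm high; it lies on the channel floor on the jig's +y side of the flag, 2 mm of play to either side; about 0.11 kg. Its +y end is free for pushing towards the jig's -y
- tape_roll: roll of labelling tape lying flat, 62 x 62 x 25 mm, on the table in front of the jig; bystander, leave where it is; origin at the centre of its underside
- bottle: small round lab bottle with a screw cap, 56 x 56 x 99 mm, behind the jig to the left; bystander; origin at the centre of its underside
- slide_case: clear case of slides, 64 x 92 x 28 mm, behind the jig; bystander; origin at the centre of its underside
- hinged_case: clear flat hinged case, 58 x 78 x 29 mm, to the left of the jig; bystander; origin at the centre of its underside
- bead_cup: clear cup of beads, 57 x 57 x 61 mm, behind the jig; bystander; origin at the centre of its underside
- tall_vial: tall slim vial, 28 x 28 x 113 mm, behind the jig to the right; bystander; origin at the centre of its underside
- cream_cup: small open cup, 74 x 74 x 37 mm, near the table's front edge to the left; bystander; origin at the centre of its underside
- slip_box: the same box; origin at the centre of its underside
Not all that is in view belongs to the job. Leave any green look-alike of the slip_box alone.

How it is judged:
By the outcome, as a careful person would: the job done as asked, in the order asked, and still so for the second after the job is handed in, with the robot touching nothing.
It also fails if it takes over 54 s, if anything falls off the work surface, if the arm or the gripper's body presses on something with over 40 N, if the wrist force passes 120 N, or if a joint passes its speed limit or range.

## Working session

There is one attempt and no reset: what is moved stays moved. The work goes in short steps, Python scripts to look and compute and a tool call to move; the robot and the scene stay as the last step left them, time stands still between calls to the robot, and variables do not carry over. Pictures are saved under pics/ and viewed, about 8 in all and at most 12, crops included, and the job is handed in when it is done.

Besides the shell and the picture viewer there is one more tool, called after "Emit:" as name(argument=value, ...) on one line, values as JSON. carry_out: Moves the arm, as the interface text tells. Its arguments: {"type":"object","properties":{"deltas":{"type":"array"},"newtons":{"type":"number"}},"required":["deltas"]}

```bash
mkdir -p pics; python3 - <<'E'
from rig import ctrl,viewer
import cv2,json
s=ctrl.sense();print(s)
for n in("top","side"):
    im=viewer.capture(n);cv2.imwrite(f"pics/{n}0.png",im[:,:,::-1]);print(n,viewer.calibration(n))
print(viewer.calibration("wrist"))
E
```

```text
{'time_s': 0.0, 'joints': array([ 1.07057120e+00,  3.13398898e-01,  1.49847842e+00,  3.24738048e-05,
        1.33099072e+00, -2.23408838e-01]), 'dq': array([-0.00170518, -0.00065929, -0.00035764,  0.00021808,  0.00109256,
       -0.00076202]), 'tau': array([-4.65994854e-04, -4.12248659e+01, -2.59759319e+01, -5.64023401e-05,
        3.91451642e-03,  2.84913887e-05]), 'eef_pos': array([143.35505615, 504.76817794, 230.74566429]), 'ee_rot': array([ 0.70017407,  0.09714207,  0.70051415, -0.09797762]), 'force': array([0.36403681, 0.26102654, 0.19601984]), 'wrist_torque': array([0.02490823, 0.00214049, 0.00984383]), 'grip_width': 1.0012184309659968}
top {'fx': 431.7146435733571, 'fy': 431.7146435733571, 'cx': 274.84265693005943, 'cy': 211.8033351947435, 'xyz': array([ 438.33057254,  369.40208914, 1141.92022239]), 'attitude': array([-0.04098425,  0.70719527, -0.70469045,  0.04008128])}
side {'fx': 538.9350091377075, 'fy': 538.9350091377075, 'cx': 280.42104858916184, 'cy': 207.03733874871128, 'xyz': array([ 416.09335585, -705.6904517 ,  759.43601963]), 'attitude': array([-0.47826888,  0.87609401, -0.05252165,  0.03097808])}
{'fx': 325.19226210127806, 'fy': 325.19226210127806, 'cx': 280.46208603380893, 'cy': 208.20579903794015, 'T_tool_cam': array([[ 6.78995304e-04, -2.98305220e-01,  9.54470290e-01,
        -1.42475282e+02],
       [ 9.99999769e-01,  2.42495736e-04, -6.35595900e-04,
        -3.94283377e-01],
       [-4.18534004e-05,  9.54470501e-01,  2.98305315e-01,
        -7.52204490e+01],
       [ 0.00000000e+00,  0.00000000e+00,  0.00000000e+00,
         1.00000000e+00]])}
```

View pics/top0.png

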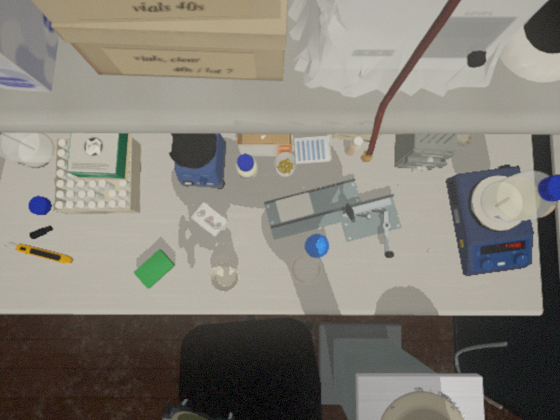

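View pics/side0.png

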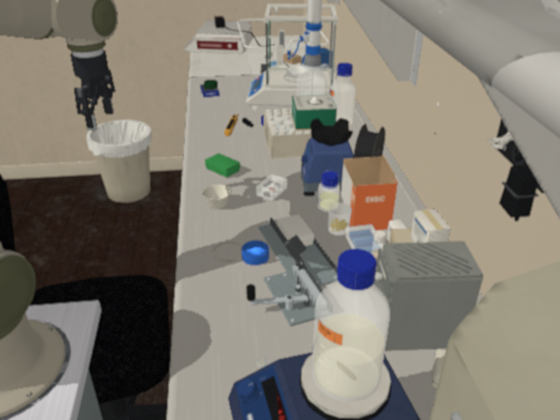

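The top view shows the jig at about (265-400, 180-240), the flag near (350,212) and the black knob at (389,254). The white box is in the channel near (295,205). The green look-alike at (155,268) stays where it is. The tape is the blue roll at (317,245).

```bash
cat > h.py <<'E'
import numpy as np,cv2
from scipy.spatial.transform import Rotation as R
from rig import ctrl,viewer
def q(a): return R.from_quat([a[1],a[2],a[3],a[0]])
def ray(n,u,v,state=None):
    c=viewer.calibration(n);a=(u-c["cx"])/c["fx"];b=(v-c["cy"])/c["fy"]
    if n!="wrist": d=np.array([a,b,1.]);return np.array(c["xyz"]),q(c["attitude"]).apply(d)
    r=np.hypot(a,b);k=np.sin(r)/max(r,1e-9);d=np.array([a*k,b*k,np.cos(r)])
    T=c["T_tool_cam"];Q=q(state["ee_rot"]);return Q.apply(T[:3,3])+state["eef_pos"],Q.apply(T[:3,:3]@d)
def at(n,u,v,z,state=None):
    o,d=ray(n,u,v,state);return o+d*(z-o[2])/d[2]
def proj(n,p,state=None):
    c=viewer.calibration(n)
    if n!="wrist":
        x=q(c["attitude"]).inv().apply(np.array(p)-c["xyz"]);return c["cx"]+c["fx"]*x[0]/x[2],c["cy"]+c["fy"]*x[1]/x[2]
    T=c["T_tool_cam"];x=T[:3,:3].T@(q(state["ee_rot"]).inv().apply(np.array(p)-state["eef_pos"])-T[:3,3])
    r=np.hypot(x[0],x[1]);t=np.arctan2(r,x[2]);return c["cx"]+c["fx"]*t*x[0]/r,c["cy"]+c["fy"]*t*x[1]/r
def two(r1,r2):
    (o1,d1),(o2,d2)=r1,r2
    t=np.linalg.lstsq(np.c_[d1,-d2],o2-o1,rcond=None)[0];a=o1+d1*t[0];b=o2+d2*t[1];return (a+b)/2,np.linalg.norm(a-b)
E
python3 - <<'E'
from h import *
a=cv2.imread("pics/top0.png")[160:280,240:420];cv2.imwrite("pics/topc.png",cv2.resize(a,None,fx=4.4,fy=4.4,interpolation=cv2.INTER_CUBIC))
for u,v in[(389,254),(400,220),(265,205)]:print(at("top",u,v,30))
print(two(ray("top",389,254),ray("side",251,292)))
E
```

```text
[458.58883594  78.0755474   30.        ]
[546.22552998  47.30360627  30.        ]
[584.13383772 396.68581133  30.        ]
(array([458.25771134,  84.85878641,  55.90986453]), np.float64(0.2819541213588371))
```

View pics/topc.png

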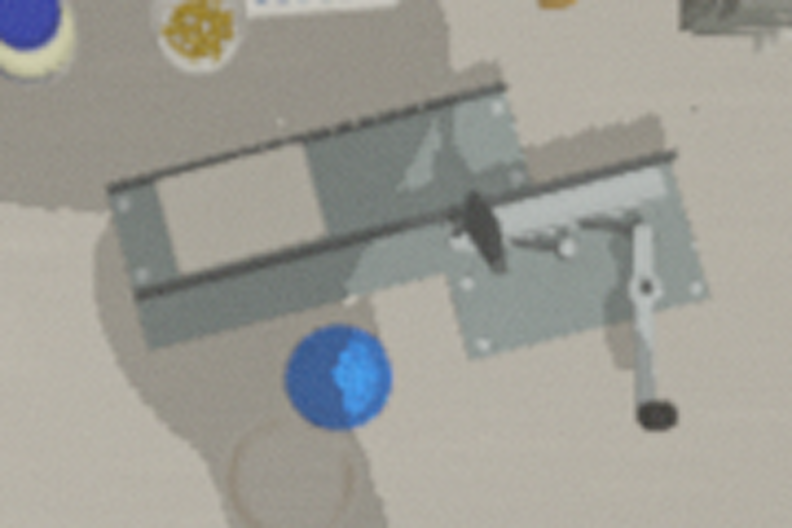

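```bash
python3 - <<'E'
from h import *
f=lambda u,v,z:at("top",240+u/4.4,160+v/4.4,z)
L1,L0=f(110,188,16),f(505,87,16)
F1,F0=f(137,296,24),f(677,155,24)
A=f(645,288,33);K=np.array([458.3,84.9])
box=np.array([f(*p,37) for p in[(157,182),(302,143),(328,233),(180,274)]])
print("lip",L1,L0,np.linalg.norm(L1-L0),"fence",F1,F0,np.linalg.norm(F1-F0))
for d in(L1-L0,F1-F0):print("yaw of +y",np.arctan2(-d[0],d[1]))
print("axis",A,"knob d",np.linalg.norm(A[:2]-K),K-A[:2])
print("box",box,box.mean(0))
# fit
y=(L1-L0)[:2]/np.linalg.norm((L1-L0)[:2])+(F1-F0)[:2]/np.linalg.norm((F1-F0)[:2]);y/=np.linalg.norm(y);x=np.array([y[1],-y[0]])
print("x",x,"y",y)
for n,p,j in[("L1",L1,(78,200)),("L0",L0,(78,-50)),("F1",F1,(12,200)),("axis",A,(-60.5,-91.2)),("knob",K,(-60.5-75*np.cos(.27),-91.2+75*np.sin(.27)))]:
    print(n,np.array(p[:2])-j[0]*x-j[1]*y)
E
```

```text
lip [592.00121346 397.06684893  16.        ] [654.14322848 159.78152021  16.        ] 245.28749918359898 fence [526.67003295 380.54054759  24.        ] [611.88571542  59.69660757  24.        ] 331.9676887689993
yaw of +y 0.2561350452473843
yaw of +y 0.2596049143810399
axis [531.70137331  83.1143599   33.        ] knob d 73.42308979364677 [-73.40137331   1.7856401 ]
box [[592.78543547 368.97594731  37.        ]
 [616.24869625 283.72157626  37.        ]
 [563.00084562 268.79058386  37.        ]
 [538.60840448 355.36303473  37.        ]] [577.66084546 319.21278554  37.        ]
x [0.96693537 0.25502154] y [-0.25502154  0.96693537]
L1 [567.58456244 183.78809436]
L0 [565.97119244 188.2366087 ]
F1 [566.07111651 184.09321466]
axis [566.94299888 186.72766903]
knob [568.53610798 187.60357992]
```

```bash
cat >> h.py <<'E'
J0=np.array([567.,186.5]);YAW=.258
X=np.array([np.cos(YAW),np.sin(YAW)]);Y=np.array([-X[1],X[0]])
def j2w(x,y,z): return np.r_[J0+x*X+y*Y,z]
def w2j(p): d=np.array(p[:2])-J0; return np.r_[d@X,d@Y,np.array(p[2:])]
def goal(p,ydir):
    "shift in tool mm and rotvec deg to reach TCP p, tool x down, tool y along ydir (2d)"
    s=ctrl.sense();Q=q(s["ee_rot"]);y=np.r_[ydir,0];x=np.array([0,0,-1.]);G=R.from_matrix(np.c_[x,y,np.cross(x,y)])
    sh=Q.inv().apply(np.array(p)-s["eef_pos"]);print("tcp",s["eef_pos"].round(1),"jig",w2j(s["eef_pos"]).round(1),"shift",sh.round(1),"turn",np.degrees((Q.inv()*G).as_rotvec()).round(1),"F",s["force"].round(1),"t",s["time_s"])
    return sh
E
python3 - <<'E'
from h import *
s=ctrl.sense();print(q(s["ee_rot"]).as_matrix().round(3))
k=j2w(-60.5-75*np.cos(.27),-91.2+75*np.sin(.27),53);print("knob",k)
for d in(X,-X,Y,-Y):goal(j2w(-132.8,-35,120),d)
for p in[(485,230)]:print("flag",w2j(at("top",240+p[0]/4.4,160+p[1]/4.4,70)))
for p in[(589.6,276.2),(565.7,362.2)]:print(w2j(p))
E
```

```text
[[-0.001  0.273  0.962]
 [-0.001  0.962 -0.273]
 [-1.    -0.001 -0.   ]]
knob [456.77724649  83.78208803  53.        ]
tcp [143.4 504.8 230.8] jig [-328.4  415.9  230.8] shift [ 111.  -288.1  398.1] turn [59.4  0.   0.1] F [-0.1  0.  -0.3] t 0.1
tcp [143.4 504.8 230.8] jig [-328.4  415.9  230.8] shift [ 111.  -288.1  398.1] turn [-1.206e+02 -1.000e-01  0.000e+00] F [-0.1  0.  -0.3] t 0.1
tcp [143.4 504.8 230.8] jig [-328.4  415.9  230.8] shift [ 111.  -288.1  398.1] turn [-30.6  -0.    0.1] F [-0.1  0.  -0.3] t 0.1
tcp [143.4 504.8 230.8] jig [-328.4  415.9  230.8] shift [ 111.  -288.1  398.1] turn [1.494e+02 1.000e-01 0.000e+00] F [-0.1  0.  -0.3] t 0.1
flag [-6.49373312 -2.27950195 70.        ]
[44.738699   80.96479983]
[ 43.57240055 170.21640905]
```

Emit:
carry_out(deltas=[[1,0,-36,50,-6,0,0],[1,0,-72,100,-12,0,0],[1,0,-108,149,-18,0,0],[1,0,-144,199,-24,0,0],[1,0,-180,249,-30.6,0,0]], newtons=40)

```text
time_s: 0.72
eef_pos: [334.6, 262.1, 231.2]
ee_rot: [0.701, -0.092, 0.701, 0.092]
force: [1.2, 1.4, -0.1]
grip_width: -0.001
```

```bash
python3 -c "
from h import *
goal(j2w(-135,-45,130),Y)"
```

```text
tcp [334.6 262.1 231.2] jig [-205.4  132.4  231.2] shift [ 101.2 -177.6   69.9] turn [ 0.2  0.  -0. ] F [ 1.2  1.4 -0.1] t 0.725
```

Emit:
carry_out(deltas=[[1,20,-50,20,0,0,0],[1,45,-95,38,0,0,0],[1,70,-140,56,0,0,0],[1,90,-177,70,0,0,0],[1,90,-177,70,0,0,0]])

```text
time_s: 1.35
eef_pos: [446.7, 108.7, 139.7]
ee_rot: [0.7, -0.089, 0.703, 0.09]
force: [-1.3, 0.8, 0.1]
grip_width: 0.004
```

```bash
python3 - <<'E'
from h import *
s=ctrl.sense();im=viewer.capture("wrist");cv2.imwrite("pics/w1.png",im[:,:,::-1])
goal(j2w(-135,-45,45),Y)
k=j2w(-60.5-75*np.cos(.27),-91.2+75*np.sin(.27),69)
print("knob top px",proj("wrist",k,s),"box",proj("wrist",j2w(45,81,37),s),"axis",proj("wrist",j2w(-60.5,-91.2,33),s))
E
```

```text
tcp [446.4 109.9 140.6] jig [-136.2  -43.3  140.6] shift [95.6 -1.7  1.3] turn [-0.2 -0.1 -0. ] F [-0.4  0.2  0.5] t 1.4
knob top px (np.float64(243.75999960636096), np.float64(225.43985465436273)) box (np.float64(397.25746746122894), np.float64(366.1606221717903)) axis (np.float64(229.65487331757495), np.float64(287.1295811448418))
```

View pics/w1.png

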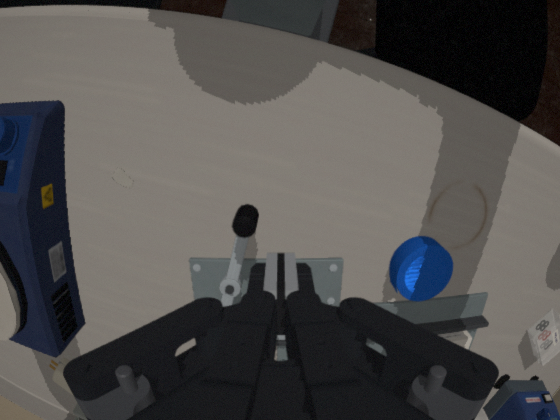

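Emit:
carry_out(deltas=[[1,25,4,1,0.2,0,0],[1,50,4,1,0.2,0,0],[1,75,4,1,0.2,0,0],[1,97,4,1,0.2,0,0],[1,97,4,1,0.2,0,0]])

```text
time_s: 2.02
eef_pos: [445.5, 115.4, 43.9]
ee_rot: [0.701, -0.09, 0.702, 0.09]
force: [0.2, -0.0, -0.2]
grip_width: -0.002
```

```bash
python3 - <<'E'
from h import *
goal(j2w(-134.5,-95,42),Y)
s=ctrl.sense();im=viewer.capture("wrist");cv2.imwrite("pics/w2.png",cv2.resize(im[170:350,180:400,::-1],None,fx=3,fy=3))
E
```

```text
tcp [445.5 115.4  43.9] jig [-135.6  -37.7   43.9] shift [  1.9 -57.3   1.3] turn [-0.2 -0.1 -0. ] F [ 0.2 -0.  -0.2] t 2.025
```

View pics/w2.png

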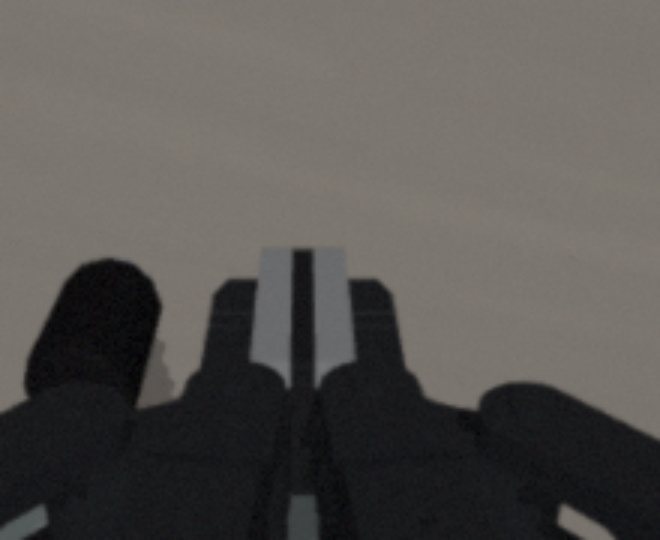

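Emit:
carry_out(deltas=[[1,5,0,1,0,0,0],[1,5,-14,1,0,0,0],[1,5,-26,1,0,0,0],[1,5,-36,1,0,0,0],[1,5,-44,1,0,0,0]])

```text
time_s: 2.7
eef_pos: [458.1, 71.5, 39.3]
ee_rot: [0.701, -0.089, 0.702, 0.089]
force: [-1.7, 4.4, -0.4]
grip_width: 0.002
```

```bash
python3 - <<'E'
from h import *
goal(j2w(-134.5,-95,38),Y)
E
```

```text
tcp [458.1  71.5  39.3] jig [-134.6  -83.5   39.3] shift [  1.3 -11.5   0.2] turn [-0.3 -0.1 -0.1] F [-1.7  4.4 -0.4] t 2.7
```

Emit:
carry_out(deltas=[[1,0,-2,0,0,0,0],[1,0,-3,0,0,0,0],[1,0,-4,0,0,0,0],[1,0,-5,0,0,0,0],[1,0,-5.5,0,0,0,0]])

```text
time_s: 3.32
eef_pos: [459.9, 67.1, 39.3]
ee_rot: [0.701, -0.089, 0.701, 0.09]
force: [-2.8, 5.5, -0.5]
grip_width: -0.001
```

```bash
python3 - <<'E'
from h import *
goal(j2w(-134.5,-95,38),Y)
E
```

```text
tcp [459.9  67.1  39.3] jig [-134.   -88.2   39.3] shift [ 1.3 -6.8 -0.4] turn [-0.2  0.  -0. ] F [-2.8  5.5 -0.5] t 3.325
```

Emit:
carry_out(deltas=[[1,0,-1,0,0,0,0],[1,0,-2,0,0,0,0],[1,0,-3,0,0,0,0],[1,0,-4,0,0,0,0],[1,0,-4,0,0,0,0]])

```text
time_s: 3.95
eef_pos: [459.9, 66.4, 39.2]
ee_rot: [0.701, -0.087, 0.702, 0.091]
force: [-4.1, 30.2, 2.6]
grip_width: 0.002
```

```bash
python3 - <<'E'
from h import *
goal(j2w(-134.5,-95,38),Y)
E
```

```text
tcp [459.9  66.4  39.2] jig [-134.2  -88.8   39.2] shift [ 1.2 -6.2 -0.3] turn [-0.3 -0.  -0.3] F [-4.1 30.2  2.6] t 3.95
```

Emit:
carry_out(deltas=[[1,0,14,0,0.2,0,0],[1,0,28,0,0.2,0,0],[1,0,42,0,0.2,0,0],[1,0,55,0,0.2,0,0],[1,0,55,0,0.2,0,0]])

```text
time_s: 4.58
eef_pos: [446.9, 116.9, 39.3]
ee_rot: [0.702, -0.089, 0.701, 0.089]
force: [0.9, -0.2, 0.8]
grip_width: -0.002
```

```bash
python3 - <<'E'
from h import *
goal(j2w(-134.5,-95,38),Y)
ims=[cv2.resize(cv2.cvtColor(viewer.capture("top"),cv2.COLOR_RGB2BGR)[160:280,240:420],None,fx=4.4,fy=4.4,interpolation=cv2.INTER_CUBIC)]
cv2.imwrite("pics/t3.png",ims[0])
E
```

```text
tcp [446.9 116.9  39.3] jig [-133.8  -36.6   39.3] shift [  1.3 -58.4  -0.3] turn [-0.4  0.   0. ] F [ 0.9 -0.2  0.8] t 4.575
```

View pics/t3.png

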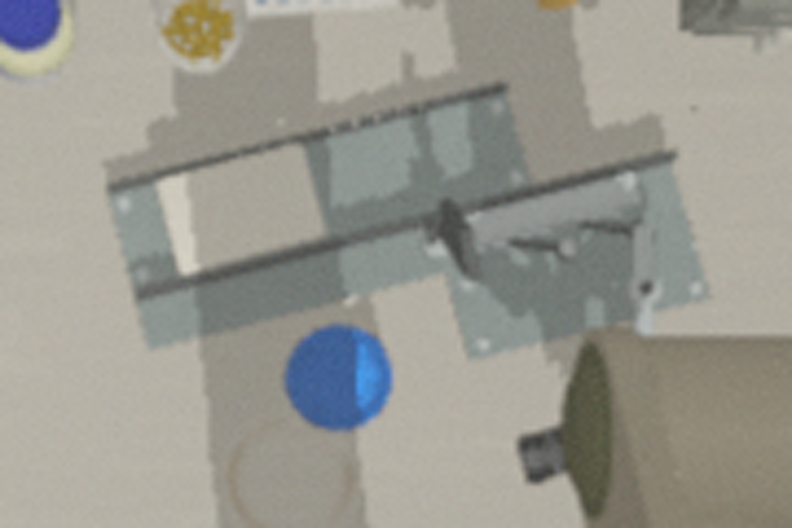

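The top view shows the flag moved from about (485,230) to (460,240) in the crop. That is roughly 15 mm, so one notch, and the lever is back home. Next is stroke 2.

Emit:
carry_out(deltas=[[1,0,-14,0,0,0,0],[1,0,-27,0,0,0,0],[1,0,-39,0,0,0,0],[1,0,-47,0,0,0,0],[1,0,-51,0,0,0,0]])

```text
time_s: 5.25
eef_pos: [459.6, 66.6, 39.0]
ee_rot: [0.701, -0.087, 0.702, 0.088]
force: [-1.8, 19.0, -3.1]
grip_width: -0.0
```

Emit:
carry_out(deltas=[[1,0,-1.5,0,0,0,0],[1,0,-3,0,0,0,0],[1,0,-4,0,0,0,0],[1,0,-5,0,0,0,0],[1,0,-5,0,0,0,0]])

```text
time_s: 5.88
eef_pos: [459.6, 66.2, 38.9]
ee_rot: [0.701, -0.085, 0.702, 0.091]
force: [-2.4, 38.0, 2.1]
grip_width: 0.001
```

```bash
python3 - <<'E'
from h import *
goal(j2w(-134.5,-95,38),Y)
E
```

```text
tcp [459.6  66.2  38.9] jig [-134.6  -88.9   38.9] shift [ 0.9 -6.1  0.1] turn [-0.5 -0.  -0.4] F [-2.4 38.   2.1] t 5.875
```

Emit:
carry_out(deltas=[[1,0,14,0,0.3,0,0],[1,0,28,0,0.3,0,0],[1,0,42,0,0.3,0,0],[1,0,56,0,0.3,0,0],[1,0,56,0,0.3,0,0]])

```text
time_s: 6.5
eef_pos: [447.0, 117.0, 39.4]
ee_rot: [0.702, -0.087, 0.702, 0.087]
force: [0.8, 1.0, 0.2]
grip_width: 0.002
```

Emit:
carry_out(deltas=[[1,0,0,0,0,0,0],[1,0,-14,0,0,0,0],[1,0,-27,0,0,0,0],[1,0,-39,0,0,0,0],[1,0,-47,0,0,0,0]])

```text
time_s: 7.12
eef_pos: [458.3, 69.7, 39.0]
ee_rot: [0.701, -0.086, 0.702, 0.086]
force: [-0.7, 4.7, -2.6]
grip_width: 0.004
```

Emit:
carry_out(deltas=[[1,0,-3,0,0,0,0],[1,0,-5,0,0,0,0],[1,0,-6,0,0,0,0],[1,0,-7,0,0,0,0],[1,0,-7,0,0,0,0]])

```text
time_s: 7.75
eef_pos: [459.4, 66.5, 39.0]
ee_rot: [0.701, -0.085, 0.702, 0.088]
force: [-0.4, 24.8, -1.7]
grip_width: -0.003
```

Stroke 3 reached the stop at the same position with 25 N. I'll return the lever, raise the gripper and check.

Emit:
carry_out(deltas=[[1,0,14,0,0.3,0,0],[1,0,28,0,0.3,0,0],[1,0,42,0,0.3,0,0],[1,0,55,0,0.3,0,0],[1,-20,55,0,0.3,0,0]])

```text
time_s: 8.38
eef_pos: [445.8, 118.2, 58.7]
ee_rot: [0.701, -0.085, 0.703, 0.085]
force: [0.8, 0.5, 0.4]
grip_width: 0.001
```

Emit:
carry_out(deltas=[[1,-45,0,0,0,0,0],[1,-80,10,0,0,0,0],[1,-110,20,-10,0,0,0],[1,-110,30,-20,0,0,0],[1,-110,40,-20,0,0,0]])

```text
time_s: 9.0
eef_pos: [417.0, 151.9, 168.6]
ee_rot: [0.702, -0.085, 0.702, 0.085]
force: [0.3, -0.2, -0.1]
grip_width: -0.001
```

```bash
python3 - <<'E'
from h import *
im=cv2.cvtColor(viewer.capture("top"),cv2.COLOR_RGB2BGR);s=ctrl.sense()
w=cv2.cvtColor(viewer.capture("wrist"),cv2.COLOR_RGB2BGR)
a=cv2.resize(im[160:280,240:420],None,fx=3,fy=3,interpolation=cv2.INTER_CUBIC)
b=cv2.resize(w,(480,360))[:, :]
o=np.zeros((600,800,3),np.uint8);b=cv2.resize(w[180:420],(540,231));o[:360,:540]=a;o[365:596,:540]=b
si=cv2.cvtColor(viewer.capture("side"),cv2.COLOR_RGB2BGR)[190:330,230:360];o[:280,540:800]=cv2.resize(si,None,fx=2,fy=2)
cv2.imwrite("pics/m4.png",o)
goal(j2w(-45,42,130),Y)
E
```

```text
tcp [417.7 151.7 168.4] jig [-153.3    4.5  168.4] shift [ 38.3  39.4 107.7] turn [-1.  -0.1 -0. ] F [0.3 0.  1. ] t 9.15
```

View pics/m4.png

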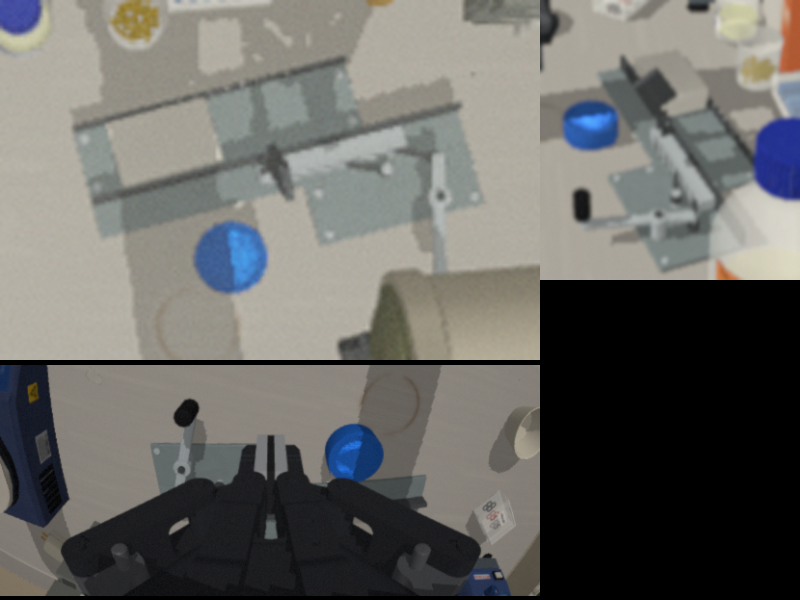

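The flag is now about 17.5 px from its start, which is 44 mm or three notches, and the lever is home. I'll get the flag position from two views.

```bash
python3 - <<'E'
from h import *
p,e=two(ray("top",336,222),ray("side",288,231));print(w2j(p),e)
for u,v,z in[(333,216,70),(336,222,92),(331,211,55)]:print(w2j(at("top",u,v,z)))
goal(j2w(-75,41,80),Y)
E
```

```text
[-15.68285539  40.4907606   96.72456292] 14.338548331815458
[-4.6847147  41.86790699 70.        ]
[-22.22321121  42.15156634  92.        ]
[ 9.89632205 41.02794847 55.        ]
tcp [417.7 151.7 168.4] jig [-153.3    4.5  168.4] shift [88.3 37.9 77.8] turn [-1.  -0.1 -0. ] F [0.3 0.  1. ] t 9.15
```

Emit:
carry_out(deltas=[[1,15,20,20,-1,0,0],[1,40,38.5,35,-1,0,0],[1,65,38.5,55,-1,0,0],[1,88,38.5,77,-1,0,0],[1,88,38.5,77,-1,0,0]])

```text
time_s: 9.78
eef_pos: [483.3, 206.7, 79.1]
ee_rot: [0.7, -0.091, 0.703, 0.09]
force: [-1.1, 0.2, -0.5]
grip_width: -0.0
```

Emit:
carry_out(deltas=[[1,0,0,8,0,0,0],[1,0,0,16,0,0,0],[1,0,0,24,0,0,0],[1,0,0,31,0,0,0],[1,0,0,37,0,0,0]])

```text
time_s: 10.4
eef_pos: [519.8, 216.6, 81.4]
ee_rot: [0.701, -0.091, 0.701, 0.091]
force: [-0.2, -0.5, 0.1]
grip_width: 0.0
```

```bash
python3 - <<'E'
from h import *
goal(j2w(-30,41,80),Y)
s=ctrl.sense();w=cv2.cvtColor(viewer.capture("wrist"),cv2.COLOR_RGB2BGR)
t=cv2.cvtColor(viewer.capture("top"),cv2.COLOR_RGB2BGR)[160:280,260:400]
si=cv2.cvtColor(viewer.capture("side"),cv2.COLOR_RGB2BGR)[190:330,230:370]
o=np.zeros((600,800,3),np.uint8);o[:240,:280]=cv2.resize(t,None,fx=2,fy=2);o[:280,300:580]=cv2.resize(si,None,fx=2,fy=2);o[290:590,:400]=cv2.resize(w,(400,300))
cv2.imwrite("pics/m5.png",o)
E
```

```text
tcp [519.8 216.6  81.4] jig [-38.   41.1  81.4] shift [ 1.4 -0.1  8. ] turn [-0.  0.  0.] F [-0.2 -0.5  0.1] t 10.4
```

View pics/m5.png

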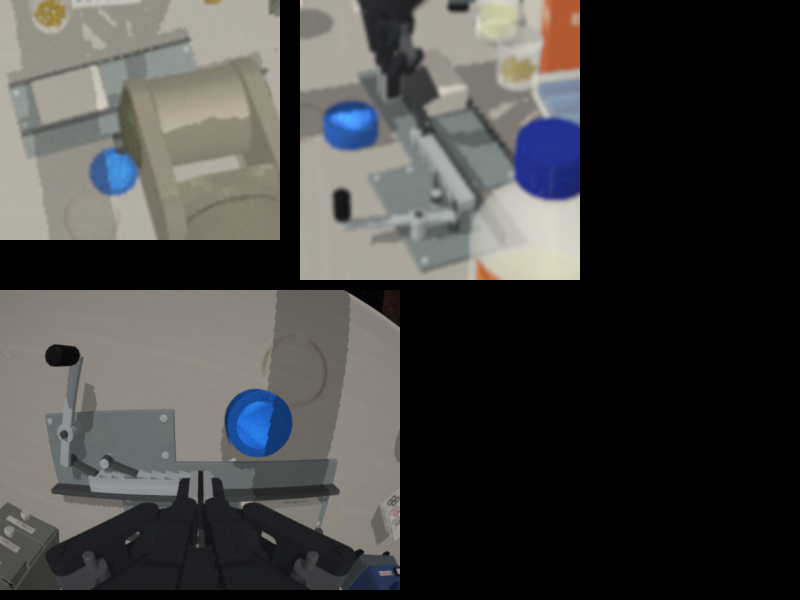

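The side view shows the flag still upright with the fingers just touching its near side. I'll keep pushing.

Emit:
carry_out(deltas=[[1,0,0,5,0,0,0],[1,0,0,10,0,0,0],[1,0,0,15,0,0,0],[1,0,0,20,0,0,0],[1,0,0,23,0,0,0]])

```text
time_s: 11.18
eef_pos: [541.9, 222.4, 81.2]
ee_rot: [0.701, -0.091, 0.701, 0.091]
force: [0.2, 0.3, 0.6]
grip_width: -0.003
```

```bash
python3 - <<'E'
from h import *
goal(j2w(-30,41,80),Y)
si=cv2.cvtColor(viewer.capture("side"),cv2.COLOR_RGB2BGR)[190:330,230:370]
cv2.imwrite("pics/s6.png",cv2.resize(si,None,fx=3,fy=3))
E
```

```text
tcp [541.9 222.4  81.2] jig [-15.1  41.1  81.2] shift [  1.2  -0.1 -14.9] turn [-0. -0.  0.] F [0.2 0.3 0.6] t 11.175
```

View pics/s6.png

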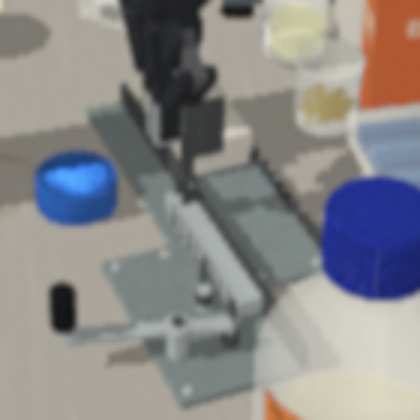

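The side view (flag at about (203,125)) shows the flag now roughly vertical, near its balance point. I'll push further.

Emit:
carry_out(deltas=[[1,0,0,5,0,0,0],[1,0,0,10,0,0,0],[1,0,0,15,0,0,0],[1,0,0,20,0,0,0],[1,0,0,23,0,0,0]])

```text
time_s: 11.85
eef_pos: [564.1, 228.2, 81.3]
ee_rot: [0.701, -0.091, 0.701, 0.091]
force: [-0.4, -0.2, -0.4]
grip_width: -0.002
```

Emit:
carry_out(deltas=[[1,0,0,0,0,0,0],[1,-20,0,0,0,0,0],[1,-45,0,0,0,0,0],[1,-60,0,0,0,0,0],[1,-60,30,0,0,0,0]])

```text
time_s: 12.48
eef_pos: [557.0, 256.4, 142.5]
ee_rot: [0.702, -0.09, 0.701, 0.09]
force: [-0.5, 0.3, 0.0]
grip_width: -0.001
```

```bash
python3 - <<'E'
from h import *
goal(j2w(45.5,205,130),Y)
si=cv2.cvtColor(viewer.capture("side"),cv2.COLOR_RGB2BGR)[190:330,230:370]
w=cv2.cvtColor(viewer.capture("wrist"),cv2.COLOR_RGB2BGR)
o=np.zeros((420,800,3),np.uint8);o[:,:420]=cv2.resize(si,None,fx=3,fy=3);o[:285,420:]=cv2.resize(w,(380,285))
cv2.imwrite("pics/s7.png",o)
E
```

```text
tcp [557.  256.4 142.5] jig [  8.2  70.1 142.5] shift [ 12.6 135.   36.8] turn [-0.2  0.1  0. ] F [-0.5  0.3  0. ] t 12.475
```

View pics/s7.png

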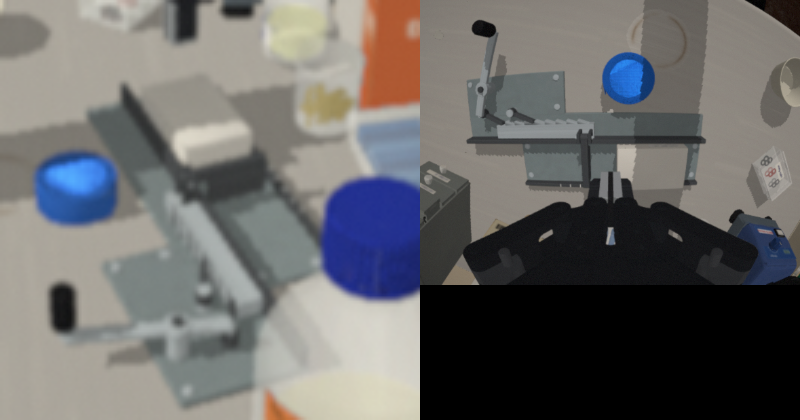

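The flag lies flat across the channel, with the box still about 35 mm beyond it. I'll go to the box's +y end.

Emit:
carry_out(deltas=[[1,0,35,10,0,0,0],[1,0,70,20,0,0,0],[1,0,105,30,0,0,0],[1,0,137,37,0,0,0],[1,0,137,37,0,0,0]])

```text
time_s: 13.2
eef_pos: [556.5, 400.3, 140.4]
ee_rot: [0.701, -0.092, 0.701, 0.091]
force: [-0.1, -0.7, -0.0]
grip_width: 0.001
```

Emit:
carry_out(deltas=[[1,30,0,0,0,0,0],[1,60,0,0,0,0,0],[1,95,0,0,0,0,0],[1,115,0,0,0,0,0],[1,115,0,0,0,0,0]])

```text
time_s: 13.82
eef_pos: [556.8, 398.2, 25.2]
ee_rot: [0.7, -0.091, 0.702, 0.09]
force: [0.3, -0.9, 0.4]
grip_width: -0.0
```

```bash
python3 - <<'E'
from h import *
goal(j2w(45,148,11),Y)
w=cv2.cvtColor(viewer.capture("wrist"),cv2.COLOR_RGB2BGR)
cv2.imwrite("pics/w8.png",w)
E
```

```text
tcp [556.8 398.2  25.2] jig [ 44.2 207.3  25.2] shift [ 14.2 -59.3   0.9] turn [-0.1 -0.1  0. ] F [ 0.3 -0.9  0.4] t 13.825
```

View pics/w8.png

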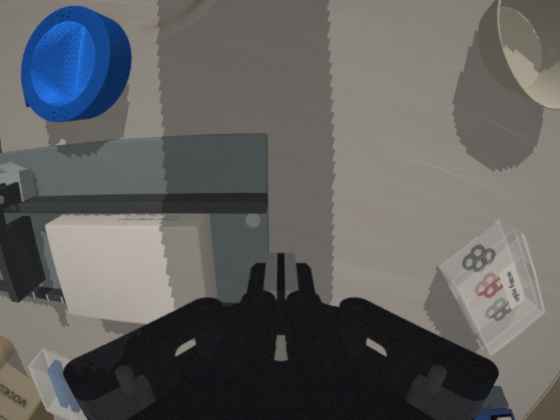

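Clear view: the flag is at left (20,260), the box spans 50-215, and the fingers are centred on the box's free end. I'll lower and push.

Emit:
carry_out(deltas=[[1,13,0,1,0,0,0],[1,13,-12,1,0,0,0],[1,13,-22,1,0,0,0],[1,13,-28,1,0,0,0],[1,13,-34,1,0,0,0]])

```text
time_s: 14.5
eef_pos: [567.0, 366.2, 13.7]
ee_rot: [0.701, -0.09, 0.701, 0.091]
force: [-0.4, 1.7, 1.2]
grip_width: 0.0
```

Emit:
carry_out(deltas=[[1,0,-5,0,0,0,0],[1,0,-10,0,0,0,0],[1,0,-14,0,0,0,0],[1,0,-17,0,0,0,0],[1,0,-19,0,0,0,0]])

```text
time_s: 15.12
eef_pos: [571.6, 348.0, 13.4]
ee_rot: [0.701, -0.091, 0.701, 0.091]
force: [-2.3, 3.0, 2.5]
grip_width: -0.001
```

```bash
python3 - <<'E'
from h import *
goal(j2w(45,148,11),Y)
E
```

```text
tcp [571.6 348.   13.4] jig [ 45.7 155.   13.4] shift [ 2.4 -7.  -0.7] turn [-0.  0. -0.] F [-2.3  3.   2.5] t 15.125
```

Emit:
carry_out(deltas=[[1,0,-1,0,0,0,0],[1,0,-2,0,0,0,0],[1,0,-3,0,0,0,0],[1,0,-4,0,0,0,0],[1,0,-5,0,0,0,0]])

```text
time_s: 15.75
eef_pos: [572.7, 343.6, 13.3]
ee_rot: [0.701, -0.09, 0.701, 0.091]
force: [-0.5, 6.3, 1.5]
grip_width: -0.003
```

```bash
python3 - <<'E'
from h import *
goal(j2w(45,148,11),Y)
E
```

```text
tcp [572.7 343.6  13.3] jig [ 45.6 150.5  13.3] shift [ 2.3 -2.5 -0.6] turn [-0.  0. -0.] F [-0.5  6.3  1.5] t 15.75
```

Emit:
carry_out(deltas=[[1,0,-1,0,0,0,0],[1,0,-1.5,0,0,0,0],[1,0,-2,0,0,0,0],[1,0,-2,0,0,0,0],[1,0,-2,0,0,0,0]])

```text
time_s: 16.38
eef_pos: [573.2, 342.1, 13.3]
ee_rot: [0.701, -0.09, 0.701, 0.091]
force: [-1.4, 6.9, 2.5]
grip_width: -0.0
```

```bash
python3 - <<'E'
from h import *
goal(j2w(45,148,11),Y)
E
```

```text
tcp [573.2 342.1  13.3] jig [ 45.7 148.9  13.3] shift [ 2.3 -0.9 -0.7] turn [-0.   0.  -0.1] F [-1.4  6.9  2.5] t 16.375
```

Emit:
carry_out(deltas=[[1,0,-0.5,0,0,0,0],[1,0,-1,0,0,0,0],[1,0,-1.5,0,0,0,0],[1,0,-2,0,0,0,0],[1,0,-2,0,0,0,0]])

```text
time_s: 17.0
eef_pos: [573.4, 341.6, 13.4]
ee_rot: [0.702, -0.09, 0.701, 0.092]
force: [-1.2, 14.1, 0.8]
grip_width: 0.001
```

```bash
python3 - <<'E'
from h import *
goal(j2w(45,148,11),Y)
w=cv2.cvtColor(viewer.capture("wrist"),cv2.COLOR_RGB2BGR)
cv2.imwrite("pics/w9.png",w)
E
```

```text
tcp [573.4 341.6  13.4] jig [ 45.7 148.3  13.4] shift [ 2.4 -0.3 -0.7] turn [-0.   0.1 -0.2] F [-1.2 14.1  0.8] t 17.0
```

View pics/w9.png

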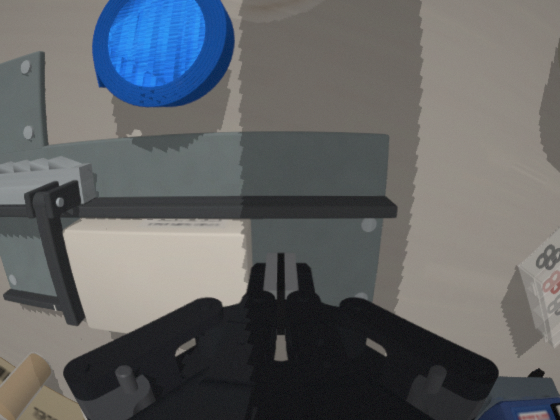

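The box is tight against the flag. The resistance became firm at 14 N, so the slide sits on its notch. I'll back off gently and go up.

Emit:
carry_out(deltas=[[1,0,2,0,0,0,0],[1,0,6,0,0,0,0],[1,0,16,0,0,0,0],[1,0,32,0,0,0,0],[1,-15,40,0,0,0,0]])

```text
time_s: 17.68
eef_pos: [562.5, 379.0, 27.7]
ee_rot: [0.7, -0.091, 0.702, 0.091]
force: [0.0, -0.1, 0.6]
grip_width: -0.001
```

Emit:
carry_out(deltas=[[1,-50,0,0,0,0,0],[1,-100,0,0,0,0,0],[1,-140,0,-30,0,0,0],[1,-140,0,-80,0,0,0],[1,-140,0,-120,0,0,0]])

```text
time_s: 18.3
eef_pos: [446.1, 347.5, 169.9]
ee_rot: [0.702, -0.091, 0.701, 0.091]
force: [0.6, -0.3, 0.8]
grip_width: 0.004
```

```bash
python3 - <<'E'
from h import *
goal(j2w(45,148,11),Y)
t=cv2.cvtColor(viewer.capture("top"),cv2.COLOR_RGB2BGR)[120:300,180:420]
si=cv2.cvtColor(viewer.capture("side"),cv2.COLOR_RGB2BGR)[190:330,230:370]
w=cv2.cvtColor(viewer.capture("wrist"),cv2.COLOR_RGB2BGR)
o=np.zeros((600,800,3),np.uint8);o[:315,:420]=cv2.resize(t,(420,315));o[:378,422:800]=cv2.resize(si,(378,378));o[318:600,:376]=cv2.resize(w,(376,282))
cv2.imwrite("pics/f10.png",o)
E
```

```text
tcp [446.1 347.5 169.9] jig [-75.8 186.6 169.9] shift [159.1 -38.6 120.5] turn [-0.   0.1 -0. ] F [ 0.6 -0.3  0.8] t 18.3
```

The picture limit is reached, so I'll make the last check with numbers: a brightness profile along the channel in the top view.

```bash
python3 - <<'E'
from h import *
for n in("top","wrist"):
    s=ctrl.sense();im=cv2.cvtColor(viewer.capture(n),cv2.COLOR_RGB2GRAY).astype(np.float32)
    for x in(35,55):
        out=[]
        for y in range(26,150,3):
            u,v=proj(n,j2w(x,y,34),s);out.append(int(cv2.getRectSubPix(im,(1,1),(float(u),float(v)))[0,0]))
        print(n,x,out)
E
```

```text
top 35 [144, 139, 132, 120, 102, 97, 117, 168, 197, 197, 197, 197, 197, 197, 198, 198, 198, 198, 198, 198, 198, 199, 198, 197, 198, 198, 198, 197, 197, 198, 199, 197, 184, 162, 160, 160, 149, 126, 119, 119, 121, 120]
top 55 [148, 148, 146, 132, 105, 99, 121, 172, 193, 192, 192, 192, 192, 191, 192, 193, 194, 193, 192, 193, 193, 194, 194, 194, 195, 196, 195, 195, 194, 195, 196, 197, 188, 164, 161, 160, 149, 126, 117, 116, 117, 119]
wrist 35 [103, 103, 69, 55, 53, 35, 96, 166, 165, 165, 165, 166, 165, 165, 168, 167, 167, 165, 168, 168, 167, 168, 167, 166, 156, 101, 53, 32, 25, 28, 32, 64, 106, 121, 121, 119, 102, 88, 73, 74, 30, 17]
wrist 55 [100, 101, 65, 54, 54, 33, 89, 158, 160, 157, 159, 158, 158, 132, 62, 19, 17, 17, 21, 20, 18, 19, 16, 18, 19, 19, 17, 20, 20, 15, 18, 19, 18, 17, 18, 19, 17, 19, 20, 19, 15, 17]
```

```bash
python3 -c "
from rig import order
print(order.finish_job())"
```

```text
the job is handed in; nothing more can be done
None
```

I worked the lever through three full strokes, tipped the flag flat across the channel, slid the white box against it, and handed the job in at about 18.5 s of the 54 s.

- **Lever strokes:** Each stroke met the solid stop at the same place, with 25 to 38 N at the wrist; the highest was 38 N on stroke 2. After strokes 1 and 3 the pictures show the lever back home. I did not look after stroke 2. The flag moved about 44 mm in all, which is three notches plus the play of about 2 mm.
- **Flag and box:** The flag lies flat. I pushed the box until the resistance turned firm at 14 N, with the slide taken back to its notch, and then withdrew the gripper clear.
- **Last check:** A brightness profile along the channel shows the dark flag directly against the white box, with no bright gap. The box's free end is one box length further on. A two-view triangulation of the flag's top disagreed by 14 mm, so I used the top-view position for the flag.
- **Not checked:** The final combined picture could not be viewed because the limit of 12 was reached. So the bystanders and the box lying flat were not checked after the gripper withdrew. I saw no bystander moved in the earlier pictures.

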